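# Put the scraper away and present the square jar on the fittings carousel

### The job

Take the wax scraper out of the sharpener and slide it blade-down, all the way, into the empty slot of the wooden block on the jar carousel, and let go of it. Then turn the carousel until the square jar stands at the front, centred behind the label holder, and finish while still gripping the carousel's black centre knob, holding the turntable still there so that a workmate can open the jar. Keep all jars upright in their cups and leave the other things on the bench where they lie.

Things in the scene. Friction and masses are not known exactly. Their poses are not given: they have to be found in the camera images.
- plinth: The carousel's fixed square base plate, 260 x 260 x 18 mm. Origin: centre of its underside, on the bench and on the turning axis. Its front is its -x side, turned roughly towards the robot, where a steel label holder, 76 mm wide and 34 mm high, with a blank card, stands in the middle of the edge.
- front_spot (a point): The place on the plinth (it does not turn) where the foot of a jar comes to stand when that jar is at the front: 98 mm from the turning axis towards the label holder, at the height of the tray's top, 36 mm above the bench.
- turntable: Turning aluminium tray, 272 mm across, top 36 mm above the bench. Origin: on its turning axis at bench height, z up. Turns freely both ways, friction about 0.05 N m, stays where left. On a circle of 98 mm radius, 60 degrees apart: on its -x side a slotted wooden block (29 mm in x, 100 in y, top 87 mm above the bench; near the front at the start), and five 10 mm high steel cups with a jar each.
- slot_floor (a point): Middle of the floor of the block's slot, 52 mm above the bench, 98 mm from the turning axis on the tray's -x side. The slot is open upward, 86 mm long along the tray's y, 9 mm wide along the tray's x (its mouth slightly eased), 34 mm deep.
- knob: Black round plastic knob fixed on top of the tray's centre post (14 mm thick): 36 mm across, from 151 to 179 mm above the bench. It turns with the tray. Origin: on the turning axis at bench height, so the middle of the knob is 165 mm above the origin.
- scraper: Wax scraper: clear stiff blade 80 mm long (its x), 5 mm thick (its y), under a dark rubber grip 80 mm long and 16 mm thick that reaches from 48 to 72 mm above the lower blade edge. Origin: middle of that edge; z up. About 70 g. At the start it stands upright in the sharpener's groove, its edge 12 mm above the bench.
- scraper_edge (a point): Middle of the scraper's lower blade edge.
- sharpener: Sharpener fixed to the bench: dark wooden plate 130 x 80 x 12 mm with two aluminium bars 96 mm long that leave a groove 6.5 mm wide along its x, open at the ends and top; groove floor 12 mm, top of the bars 41 mm above the bench. A black thumb screw on its +y side. Origin: centre of the underside.
- square_jar: The only square jar: clear, 40 x 40 mm, with a grey square lid of 44 mm, 74 mm tall with the lid. Loose in one of the five cups, about 2 mm of play; its lid's top is 110 mm above the bench. Origin: centre of its underside.
- round_jar1: Round jar 1 of four alike: clear, 55 mm across, 74 mm tall with its grey screw lid of 57 mm; loose in one of the five cups. Origin: centre of its underside.
- round_jar2: Round jar 2 of four alike: clear, 55 mm across, 74 mm tall with its grey screw lid of 57 mm; loose in one of the five cups. Origin: centre of its underside.
- round_jar3: Round jar 3 of four alike: clear, 55 mm across, 74 mm tall with its grey screw lid of 57 mm; loose in one of the five cups. Origin: centre of its underside.
- round_jar4: Round jar 4 of four alike: clear, 55 mm across, 74 mm tall with its grey screw lid of 57 mm; loose in one of the five cups. Origin: centre of its underside.
- wax_brush: Bystander: wooden brush with pale bristles, 130 x 55 x 36 mm. Origin: centre of its underside.
- cork_block: Bystander: cork polishing block, 90 x 50 x 28 mm. Origin: centre of its underside.
- wax_bar: Bystander: white bar of wax, 100 x 40 x 18 mm. Origin: centre of its underside.
- cleaner_bottle: Bystander: upright white bottle, 60 mm across, 170 mm tall. Origin: centre of its underside.
Not all that is in view belongs to the job. Leave any blue, red or yellow look-alike of the round_jar3 alone.

How it is judged:
On the way, in this order (a step that is already met when the one before it is completed fails the run):
1. the scraper stands fully down in the block's slot and is let go (distance between scraper_edge and slot_floor below 0.008 m and angle between scraper's own z axis and vertical below 0.2 rad and angle between the x axis of scraper and the y axis of turntable, either way round below 0.12 rad and contact force between the fingers and scraper below 0.2 N), for 0.2 s.
2. the square jar stands at the front and the turntable is held still by its knob (horizontal distance between square_jar and front_spot below 0.012 m and contact force between the fingers and knob above 4 N and angular speed of turntable below 0.08 rad/s), for 0.2 s.
At the end, for the whole second after the job is handed in: Scraper in the slot, edge within 8 mm of the slot floor's middle, tilt < 0.2 rad, not touched; square jar within 12 mm of the front spot; fingers press the knob with > 4 N; turntable slower than 0.08 rad/s; all jars in their cups, tilt < 0.2 rad; scraper along the slot within 0.12 rad (all of step 1 and all of step 2 and angle between each of round_jar1, round_jar2, round_jar3, round_jar4, square_jar's own z axis and vertical below 0.2 rad and distance between each of round_jar1, round_jar2, round_jar3, round_jar4, square_jar and turntable below 0.112 m); the arm keeps its last pose, push and grip.
It fails at once if a jar is tipped by more than 0.35 rad or comes out of its cup (angle between any of round_jar1, round_jar2, round_jar3, round_jar4, square_jar's own z axis and vertical above 0.35 rad or distance between any of round_jar1, round_jar2, round_jar3, round_jar4, square_jar and turntable above 0.12 m).
It fails at once if a bystander on the bench is shifted by more than 30 mm (distance of any of wax_brush, cork_block, wax_bar, cleaner_bottle from where it was at the start of the episode above 0.03 m).
It also fails if it takes over 58 s, if anything falls off the work surface, if the arm or the gripper's body presses on something with over 40 N, if the wrist force passes 120 N, or if a joint passes its speed limit or range.

### The arm

A 6-joint arm with a two-finger parallel gripper is mounted at the origin on the work surface. World frame = base frame: x ahead of the robot, y to its left, z up, the work surface at z = 0. Lengths are in m, angles in rad, forces in N, time in s.
With the tool pointing down it reaches from about 0.4 to 0.825 m from the base axis. Payload 7 kg.
Tool frame: the origin (TCP) lies on the centre line of the jaws, within the pads' length; the fingertips stand 22 mm ahead of it and the grasp point (between the pads) lies 3 mm ahead of it; z points along the fingers, y is the direction in which the jaws open and shut (so a half turn about z gives the same grasp; the last joint's range is limited). The gripper opens to 88 mm and grips with 3 to 60 N. Pads are 19 mm wide; open, the fingers measure 130 mm over their backs; the gripper's body (78 mm by 193 mm) begins 47 mm behind the grasp point.
Start: joints at [1.448, 0.359, 0.012, 0, -1.224, -0.288], TCP at [0.27, 0.619, 0.249] pointing down, gripper open.
Joint ranges: [-3.07, 3.07], [-1.43, 2.12], [-1.02, 1.25], [-3.03, 1.67], [-3.05, -0], [-3.03, 3.03]. Speed limits (rad/s): [2.39, 2.39, 3.01, 3.14, 3.14, 3.14].

### API

Orientations are given as [roll, pitch, yaw] about the fixed x, y, z axes, in that order (R = Rz(yaw) Ry(pitch) Rx(roll)).
In Python, from station import arm gives the robot as it stands. The module is installed in compiled form; this text tells all that it offers.
- The arm moves only by the tool arm_command, never from a script. Its argument "motion" is a list of rows, each a list of 3 entries, a list of its own where there are three numbers: the shift along the tool's x, y, z in mm, then the turn, a rotation vector about the tool's x, y, z in degrees, then the opening, from 0 (shut) to 1 (fully open). In form: [[[tx, ty, tz], [wx, wy, wz], grip], ...]. A call has 1 to 20 rows; each row shifts and turns the commanded pose from where the row before left it, along the tool's axes as they then stand; what a row does not reach is not made up. A row lasts 1/12 s, in which the tool goes at most 41.7 mm and 7.16 degrees, less where a joint would pass 70% of its speed; a pose out of reach is approached as far as the arm can. A call is refused whole if a number of a shift passes 41.7 or a number of a turn 7.16, either way. A call with a gripper value outside its range is refused whole. The fingers move at their own pace and stop on an object; "newtons" is the grip in N (left out, the last holds). Time passes only in rows, so rows that do not move let the fingers close. It gives the time, the measured TCP pose, the force and the opening at its end, in the units of the state.
- arm.get_state(): the state, without advancing time (a new reading comes with each control period).
- arm.grab_frame(name): name is "scene" or "side" or "wrist"; returns the picture (384x512x3 uint8, red, green, blue); there is no depth.
- arm.camera_info(name): a dict with "fov_y" (degrees; the focal length in pixels is half the picture's height over the tangent of half this angle, whatever the lens; pixels are square), "cx", "cy" (the principal point, pixels), "view" (4x4, takes a point from world to camera coordinates); the wrist camera has in their place "tool_from_camera" (4x4, takes a point from camera to tool coordinates, whose origin is the TCP and whose axes are the flange's). Camera axes: x right, y down, z forward; pixel columns grow to the right and rows downward; lengths in m; the calibration is good to about 2 mm. A picture is of the moment at which its call begins: read the wrist's pose just before it. camera_info takes no time and is no camera call.
- arm.job_done(): hands the job in, once; it reports no verdict.
The state is a dict: "t": time; "q": joint angles; "qd": joint speeds; "joint_efforts": joint torques, N m; "eef_pos": TCP position; "ee_rot": TCP orientation; "force": force on the tool from outside, world axes, zero at the start; "moment": the same for the moment, N m; "width": finger opening in m.
Only numpy, scipy, OpenCV 4.12 (cv2) and the standard library are available. Lean on these libraries where they do the work, as an engineer would, in place of code of your own. Each camera call takes 0.05 s, during which the arm holds its last target. There are 200 camera calls.

## Working session

There is one attempt and no reset: what is moved stays moved. The work goes in short steps, Python scripts to look and compute and a tool call to move; the robot and the scene stay as the last step left them, time stands still between calls to the robot, and variables do not carry over. Pictures are saved under pics/ and viewed, on a budget of 10 in all, crops included, one or two more only if the job needs it, and the job is handed in when it is done.

Besides the shell and the picture viewer there is one more tool, called after "Call:" by a JSON object that holds its "api" and its "payload", one argument or row to a line. arm_command: Moves the arm, as the interface text tells. Its arguments: {"type":"object","properties":{"motion":{"type":"array","items":{"type":"array"}},"newtons":{"type":"number"}},"required":["motion"]}

```bash
mkdir -p pics; python3 - <<'E'
from station import arm
import cv2,numpy as np
s=arm.get_state();print({k:np.round(v,3).tolist() for k,v in s.items()})
for n in["scene","side","wrist"]:
    im=arm.grab_frame(n);cv2.imwrite(f"pics/{n}0.png",im[:,:,::-1])
    i=arm.camera_info(n);print(n,{k:np.round(v,4).tolist() for k,v in i.items()})
a=[cv2.imread(f"pics/{n}0.png") for n in["scene","side"]]
E
```

```text
{'t': 0.0, 'q': [1.448, 0.359, 0.011, -0.0, -1.224, -0.288], 'qd': [0.002, -0.002, -0.0, 0.001, -0.0, -0.0], 'joint_efforts': [0.001, -58.272, 29.306, 6.997, 0.007, -0.0], 'eef_pos': [0.269, 0.618, 0.248], 'ee_rot': [3.14, -0.0, -0.411], 'force': [0.276, -0.321, -0.587], 'moment': [0.018, -0.019, -0.002], 'width': 0.087}
scene {'fov_y': 50.4012, 'cx': 252.5245, 'cy': 195.9208, 'view': [[-0.626, 0.7799, 0.0005, 0.3566], [0.5446, 0.4376, -0.7155, -0.238], [-0.5582, -0.4475, -0.6987, 1.6561], [0.0, 0.0, 0.0, 1.0]]}
side {'fov_y': 55.6023, 'cx': 254.1408, 'cy': 185.9634, 'view': [[0.6786, -0.7344, 0.0107, -0.3844], [-0.5446, -0.5128, -0.6637, 0.2955], [0.4929, 0.4446, -0.7479, 0.9101], [0.0, 0.0, 0.0, 1.0]]}
wrist {'fov_y': 66.3506, 'cx': 254.6502, 'cy': 193.0495, 'tool_from_camera': [[0.0002, -0.9508, -0.3098, 0.084], [1.0, 0.0001, 0.0005, -0.0008], [-0.0004, -0.3098, 0.9508, -0.1359], [0.0, 0.0, 0.0, 1.0]]}
```

View pics/scene0.png

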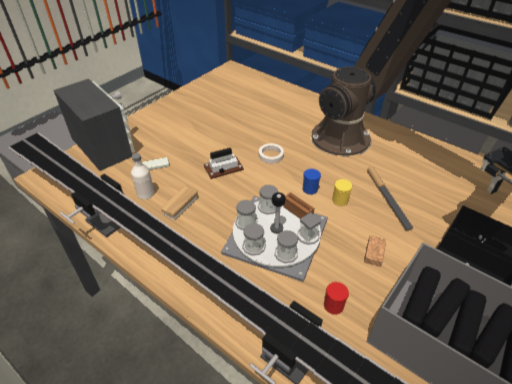

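View pics/side0.png

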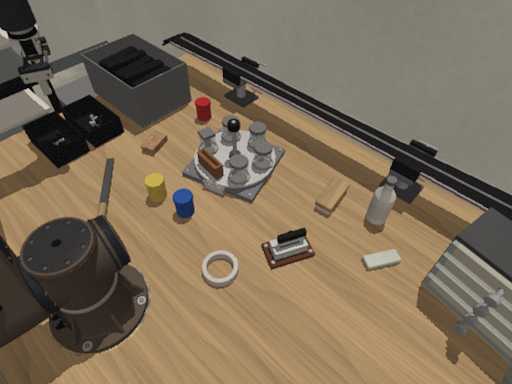

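The scene view shows the scraper grip at (220,155), the knob at (278,200), the block at (299,205) and the square jar at about (311,228). In the side view they are at (291,237), (234,126), (210,163) and (207,138). Next I'll triangulate these from masks.

```bash
cat > h.py <<'E'
import cv2,numpy as np
from station import arm
from scipy.spatial.transform import Rotation as R
def ray(n,p,st=None):
    i=arm.camera_info(n);f=192/np.tan(np.radians(i["fov_y"]/2))
    d=np.array([(p[0]-i["cx"])/f,(p[1]-i["cy"])/f,1])
    if n=="wrist":
        T=np.eye(4);T[:3,:3]=R.from_euler("xyz",st["ee_rot"]).as_matrix();T[:3,3]=st["eef_pos"];T=T@i["tool_from_camera"]
    else: T=np.linalg.inv(i["view"])
    return T[:3,3],T[:3,:3]@d
def plane(n,p,z,st=None):
    o,d=ray(n,p,st);return o+d*(z-o[2])/d[2]
def tri(*rs):
    A=0;b=0;P=[]
    for o,d in rs:
        d=d/np.linalg.norm(d);M=np.eye(3)-np.outer(d,d);A=A+M;b=b+M@o
    x=np.linalg.solve(A,b);return x,[np.linalg.norm((np.eye(3)-np.outer(d,d)/(d@d))@(x-o)) for o,d in rs]
def proj(n,X,st=None):
    i=arm.camera_info(n);f=192/np.tan(np.radians(i["fov_y"]/2))
    if n=="wrist":
        T=np.eye(4);T[:3,:3]=R.from_euler("xyz",st["ee_rot"]).as_matrix();T[:3,3]=st["eef_pos"];V=np.linalg.inv(T@i["tool_from_camera"])
    else: V=np.array(i["view"])
    c=V[:3,:3]@X+V[:3,3];return np.array([i["cx"]+f*c[0]/c[2],i["cy"]+f*c[1]/c[2]])
E
python3 - <<'E'
from h import *
def dark(n,x0,x1,y0,y1,th=45):
    im=cv2.imread(f"pics/{n}0.png")[y0:y1,x0:x1]
    m=(im.max(2)<th).astype(np.uint8)
    k,l,s,c=cv2.connectedComponentsWithStats(m)
    j=1+np.argmax(s[1:,4]);pts=np.argwhere(l==j)[:,::-1]
    print(n,s[j]+[x0,y0,0,0,0],c[j]+[x0,y0]);r=cv2.minAreaRect(pts.astype(np.float32));b=cv2.boxPoints(r)+[x0,y0];print(b.round(1).tolist())
    return c[j]+[x0,y0],b
ks,_=dark("scene",265,292,188,212);kd,_=dark("side",224,245,116,134)
print("knob",tri(ray("scene",ks),ray("side",kd)))
gs,_=dark("scene",205,236,145,165);gd,_=dark("side",272,310,225,246)
print("grip",tri(ray("scene",gs),ray("side",gd)))
for nm,a,b in[("block",(299,205),(210,163)),("sq",(311,219),(207,132)),("bottle",(137,157),(387,186)),("brush",(180,198),(333,190)),("wax",(155,163),(381,259)),("cork",(375,245),(155,140))]:
    print(nm,tri(ray("scene",a),ray("side",b)))
for n,crop in[("scene",(195,330,140,280)),("side",(180,320,105,275))]:
    im=cv2.imread(f"pics/{n}0.png")[crop[2]:crop[3],crop[0]:crop[1]];cv2.imwrite(f"pics/{n}c.png",cv2.resize(im,(400,int(400*im.shape[0]/im.shape[1])),interpolation=2))
a=cv2.imread("pics/scenec.png");b=cv2.imread("pics/sidec.png");H=max(a.shape[0],b.shape[0])
cv2.imwrite("pics/both.png",np.hstack([cv2.copyMakeBorder(i,0,H-i.shape[0],0,0,0) for i in(a,b)]))
E
```

```text
scene [272 194  13  13 104] [277.99038462 200.41346154]
[[272.0, 194.0], [284.0, 194.0], [284.0, 206.0], [272.0, 206.0]]
side [228 120  11  12 102] [233.06862745 126.12745098]
[[228.0, 120.0], [238.0, 120.0], [238.0, 131.0], [228.0, 131.0]]
knob (array([0.58538954, 0.10721107, 0.16068853]), [np.float64(0.0009445463385488778), np.float64(0.000944546338548983)])
scene [211 149  20   9  91] [220.71428571 153.32967033]
[[210.4, 153.6], [229.7, 148.8], [230.8, 153.1], [211.5, 157.9]]
side [278 228  28  15 218] [291.32110092 235.31651376]
[[276.3, 234.7], [304.0, 227.2], [306.2, 235.4], [278.5, 242.9]]
grip (array([ 0.44620108, -0.24531826,  0.07098526]), [np.float64(0.0004567909203457896), np.float64(0.00045679092034573446)])
block (array([0.48422207, 0.11708629, 0.06718272]), [np.float64(0.0016641515248749968), np.float64(0.0016641515248749347)])
sq (array([0.54737116, 0.19645758, 0.10975229]), [np.float64(0.0027106406593218812), np.float64(0.0027106406593219675)])
bottle (array([ 0.70310344, -0.36586722,  0.15255943]), [np.float64(0.00528912551662912), np.float64(0.005289125516629164)])
brush (array([ 0.67954948, -0.22162035,  0.03991021]), [np.float64(0.0019036461860802477), np.float64(0.0019036461860802345)])
wax (array([ 0.58845367, -0.45068081,  0.01102479]), [np.float64(0.0005495572385184449), np.float64(0.0005495572385183234)])
cork (array([0.45176861, 0.36997716, 0.03208431]), [np.float64(0.0026164251407173175), np.float64(0.002616425140717364)])
```

View pics/both.png

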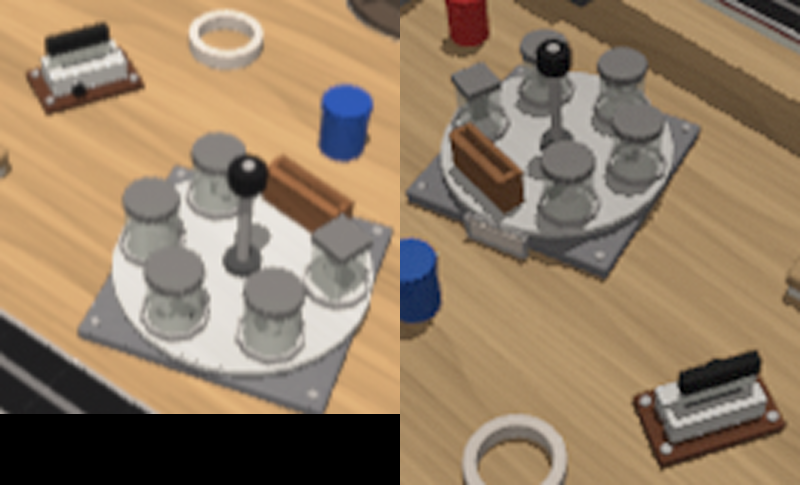

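Both crops agree. The grip is above the sharpener, the block's slot is empty, and the square jar is next to the block. The gripper body would hit the knob if I pinched the scraper across its thickness. So I'll hold it by its 80 mm ends, with the jaws along the scraper's x axis.

```bash
cat >> h.py <<'E'
def plan(pos,yaw,tilt=None,vmax=40,wmax=6.5,cur=None):
    """difference of a straight vertical-tool move in tool axes (mm, deg)"""
    s=cur or arm.get_state();Rc=R.from_euler("xyz",s["ee_rot"]);Rt=R.from_euler("xyz",[np.pi,0,yaw])
    d=Rc.inv().apply(np.array(pos)-s["eef_pos"])*1000;w=np.degrees((Rc.inv()*Rt).as_rotvec())
    n=int(np.ceil(max(np.abs(d).max()/vmax,np.linalg.norm(w)/wmax)))
    print("d",d.round(1).tolist(),"w",w.round(2).tolist(),"rows",n)
E
python3 - <<'E'
from h import *
for n,a,b in[("scene",(211,155.8),(230.2,151)),("side",(277.4,238.8),(305.1,231.3))]:
    A,B=plane(n,a,.078),plane(n,b,.078);d=B-A;print(n,A,B,np.degrees(np.arctan2(d[1],d[0])),np.linalg.norm(d))
for p in[(214,188)]: print("label",plane("side",p,.036))
s=arm.get_state();
plan([.42,.2,.3],s["ee_rot"][2])
E
```

```text
scene [ 0.48483474 -0.25691909  0.078     ] [ 0.42148053 -0.2218994   0.078     ] 151.06792404411695 0.07238877396932294
side [ 0.40838537 -0.22775234  0.078     ] [ 0.47683776 -0.26625491  0.078     ] -29.356547349287425 0.07853774445002769
label [0.4390217  0.05116763 0.036     ]
d [305.2, 323.6, -51.7] w [0.07, -0.01, -0.0] rows 9
```

Call:
{"api": "arm_command", "payload": {
  "motion": [
    [[34,36,-5.7],[0,0,0],1],
    [[34,36,-5.7],[0,0,0],1],
    [[34,36,-5.7],[0,0,0],1],
    [[34,36,-5.7],[0,0,0],1],
    [[34,36,-5.7],[0,0,0],1],
    [[34,36,-5.7],[0,0,0],1],
    [[34,36,-5.7],[0,0,0],1],
    [[34,36,-5.7],[0,0,0],1],
    [[34,36,-5.7],[0,0,0],1],
    [[20,40,8],[0,0,0],1],
    [[20,40,8],[0,0,0],1],
    [[20,40,8],[0,0,0],1],
    [[20,40,8],[0,0,0],1],
    [[20,40,8],[0,0,0],1],
    [[20,40,8],[0,0,0],1],
    [[20,40,8],[0,0,0],1],
    [[20,40,8],[0,0,0],1],
    [[20,40,8],[0,0,0],1],
    [[20,40,8],[0,0,0],1],
    [[0,0,0],[0,0,0],1]
  ]
}}

```text
t: 1.82
eef_pos: [0.4159, -0.1469, 0.2164]
ee_rot: [3.14, 0.003, -0.418]
force: [0.8, 1.3, -0.6]
width: 0.0876
```

Call:
{"api": "arm_command", "payload": {
  "motion": [
    [[0,0,0],[0,0,6.9],1],
    [[0,0,0],[0,0,6.9],1],
    [[0,0,0],[0,0,6.9],1],
    [[0,0,0],[0,0,6.9],1],
    [[0,0,0],[0,0,6.9],1],
    [[0,0,0],[0,0,6.9],1],
    [[0,0,0],[0,0,6.9],1],
    [[0,0,0],[0,0,6.9],1],
    [[0,0,0],[0,0,6.9],1],
    [[0,0,0],[0,0,6.9],1],
    [[0,0,0],[0,0,6.9],1],
    [[0,0,0],[0,0,6.9],1],
    [[0,0,0],[0,0,6.9],1],
    [[0,0,0],[0,0,6.9],1],
    [[0,0,0],[0,0,0],1]
  ]
}}

```text
t: 3.07
eef_pos: [0.4174, -0.1411, 0.218]
ee_rot: [3.141, -0.0, -2.102]
force: [0.3, -0.2, -0.1]
width: 0.0876
```

```bash
python3 - <<'E'
from h import *
s=arm.get_state();print(s["t"],s["eef_pos"],s["ee_rot"],s["q"])
im=arm.grab_frame("wrist");cv2.imwrite("pics/w1.png",im[:,:,::-1])
E
```

```text
3.0667 [ 0.41737143 -0.14114935  0.21795463] [ 3.14125749e+00 -7.95896685e-05 -2.10245477e+00] [ 1.24157734e-01 -1.29560106e-02 -5.22975356e-01 -1.61880088e-04
 -1.06109115e+00 -6.55737184e-01]
```

View pics/w1.png

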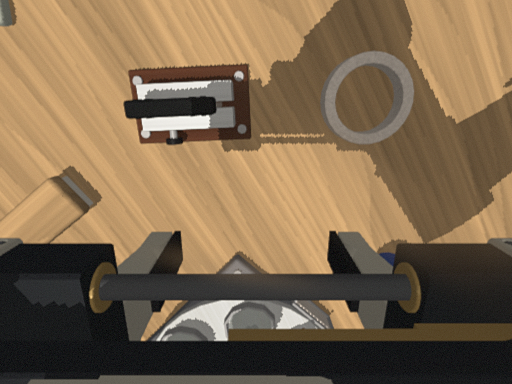

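The grip is at x 125-215, y 97-118 in the wrist image. The arm stopped short of the commanded travel, so I'll localise from the actual pose.

```bash
python3 - <<'E'
from h import *
s=arm.get_state()
im=cv2.imread("pics/w1.png");m=(im.max(2)<50).astype(np.uint8);m[:80]=0;m[128:]=0;m[:,:110]=0;m[:,235:]=0
k,l,st,c=cv2.connectedComponentsWithStats(m);j=1+np.argmax(st[1:,4]);p=np.argwhere(l==j)[:,::-1].astype(np.float32)
b=cv2.boxPoints(cv2.minAreaRect(p));print(b.tolist())
P=np.array([plane("wrist",x,.082,s)[:2] for x in b]);print(P,P.mean(0))
q=np.array([plane("wrist",x,.082,s)[:2] for x in p]);(w,v)=np.linalg.eigh(np.cov(q.T));print(v[:,1],np.degrees(np.arctan2(*v[::-1,1])),np.ptp(q@v,axis=0))
plan([.446,-.245,.16],np.radians(-120))
# plane estimates of other views
print(plane("scene",(220.7,153.3),.075),plane("side",(291.3,235.3),.075))
E
```

```text
[[124.4996566772461, 100.160400390625], [214.66358947753906, 95.05677795410156], [215.71646118164062, 113.65756225585938], [125.55253601074219, 118.76118469238281]]
[[ 0.47555386 -0.26891773]
 [ 0.40437348 -0.23273989]
 [ 0.41202827 -0.21892975]
 [ 0.48459854 -0.25572601]] [ 0.44413854 -0.24407835]
[-0.88857592  0.45872958] 152.69484008538555 [0.01589739 0.08063203]
d [75.6, -76.7, 58.0] w [0.01, -0.0, -0.02] rows 2
[ 0.44999987 -0.24229643  0.075     ] [ 0.44354233 -0.24635196  0.075     ]
```

Call:
{"api": "arm_command", "payload": {
  "motion": [
    [[19,-19,12],[0,0,-0.65],1],
    [[19,-19,12],[0,0,-0.65],1],
    [[19,-19,12],[0,0,-0.65],1],
    [[19,-19,12],[0,0,-0.65],1],
    [[0,0,0],[0,0,0],1],
    [[0,0,0],[0,0,0],1],
    [[0,0,0],[0,0,0],1]
  ]
}}

```text
t: 3.7
eef_pos: [0.4466, -0.2446, 0.1699]
ee_rot: [3.141, -0.0, -2.05]
force: [0.7, 0.8, 0.2]
width: 0.0878
```

```bash
python3 - <<'E'
from h import *
s=arm.get_state();print(s["t"],s["eef_pos"],np.degrees(s["ee_rot"]))
im=arm.grab_frame("wrist")[:,:,::-1].copy();cv2.imwrite("pics/w2.png",im)
m=(im.max(2)<50).astype(np.uint8)
k,l,st,c=cv2.connectedComponentsWithStats(m)
for j in range(1,k):
    if st[j,4]>400: print(st[j],c[j])
X,Y=proj("wrist",np.array([.445,-.2445,.084]),s).astype(int);print(X,Y,l[Y,X])
j=l[Y,X]
p=np.argwhere(l==j)[:,::-1].astype(np.float32)
q=np.array([plane("wrist",x,.083,s)[:2] for x in p]);w,v=np.linalg.eigh(np.cov(q.T));a=q@v
cen=v@((a.max(0)+a.min(0))/2);print(cen,np.degrees(np.arctan2(*v[::-1,1])),np.ptp(a,axis=0))
plan([*cen,.12],np.radians(-117.3))
E
```

```text
3.7 [ 0.44662131 -0.24457241  0.16991505] [ 1.79958190e+02 -1.15828431e-02 -1.17441199e+02]
[ 207  189   97   36 2377] [254.20235591 201.80479596]
[ 306  232  206   96 9039] [442.36054873 283.73470517]
[    0   244   512   140 29096] [198.08348227 337.68380533]
255 205 9
[ 0.4458254  -0.24381422] 153.03785346642172 [0.03045899 0.07763473]
d [0.1, 1.1, 50.4] w [-0.01, 0.01, -0.13] rows 2
```

View pics/w2.png

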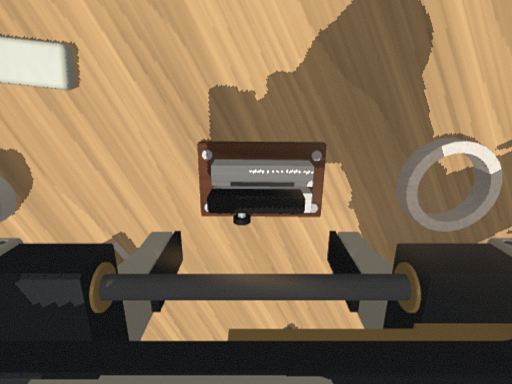

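The grip spans columns 207-304, rows about 190-213, centred between the fingers. The thumb screw at (241,218) is merged into the mask. I'll use the edges only.

```bash
python3 - <<'E'
from h import *
s=arm.get_state();Rc=R.from_euler("xyz",s["ee_rot"]);im=cv2.imread("pics/w2.png").max(2)
print([im[185:225,c].tolist() for c in(270,290)])
T=lambda p,z:(Rc.inv().apply(plane("wrist",p,z,s)-s["eef_pos"])*1000).round(1)
for y in(188,190,205,213,215): print(y,T((255,y),.084),T((255,y),.06))
print(T((207,205),.084),T((304.5,205),.084))
E
```

```text
[[57, 80, 111, 100, 38, 16, 14, 23, 18, 13, 24, 29, 22, 17, 22, 29, 25, 23, 26, 17, 26, 18, 25, 40, 33, 37, 33, 36, 64, 97, 102, 143, 198, 213, 212, 213, 211, 211, 210, 206], [64, 88, 110, 106, 66, 43, 39, 40, 35, 33, 31, 36, 38, 31, 30, 24, 32, 26, 26, 30, 27, 21, 26, 37, 34, 39, 41, 40, 42, 84, 103, 151, 213, 226, 220, 218, 214, 213, 214, 215]]
188 [15.6  0.8 86.4] [  8.3   0.8 110.4]
190 [14.   0.8 86.4] [  6.4   0.8 110.4]
205 [ 1.3  0.8 86.4] [ -7.6   0.9 110.4]
213 [-5.7  0.8 86.4] [-15.3   0.9 110.4]
215 [-7.4  0.8 86.4] [-17.2   0.9 110.4]
[  1.3 -37.9  86.4] [ 1.3 40.7 86.4]
```

Call:
{"api": "arm_command", "payload": {
  "motion": [
    [[1,1.3,20],[0,0,-0.2],1],
    [[0,0,20],[0,0,0],1],
    [[0,0,20],[0,0,0],1],
    [[0,0,18],[0,0,0],1],
    [[0,0,15],[0,0,0],1],
    [[0,0,0],[0,0,0],1],
    [[0,0,0],[0,0,0],1],
    [[0,0,0],[0,0,0],0.85],
    [[0,0,0],[0,0,0],0.8],
    [[0,0,0],[0,0,0],0.5],
    [[0,0,0],[0,0,0],0.5],
    [[0,0,0],[0,0,0],0.5]
  ],
  "newtons": 30
}}

```text
t: 4.75
eef_pos: [0.4461, -0.2449, 0.0785]
ee_rot: [-3.139, 0.001, -2.047]
force: [-0.5, 2.2, 7.7]
width: 0.0801
```

Call:
{"api": "arm_command", "payload": {
  "motion": [
    [[0,0,-10],[0,0,0],0.5],
    [[0,0,-20],[0,0,0],0.5],
    [[0,0,-20],[0,0,0],0.5],
    [[0,0,-25],[0,0,0],0.5],
    [[0,0,-25],[0,0,0],0.5],
    [[0,0,-25],[0,0,0],0.5],
    [[0,0,-25],[0,0,0],0.5],
    [[0,0,0],[0,0,0],0.5],
    [[0,0,0],[0,0,0],0.5]
  ]
}}

```text
t: 5.5
eef_pos: [0.446, -0.2451, 0.2295]
ee_rot: [-3.137, 0.001, -2.048]
force: [-0.4, -0.4, -1.9]
width: 0.0799
```

```bash
python3 - <<'E'
from h import *
s=arm.get_state();print(s["t"],s["eef_pos"],np.degrees(s["ee_rot"]),s["width"],s["force"])
plan([.49,.0,.228],s["ee_rot"][2]);plan([.537,.112,.228],s["ee_rot"][2])
E
```

```text
5.5 [ 0.44598361 -0.24506351  0.22953387] [-1.79759373e+02  8.46988047e-02 -1.17339529e+02] 0.07987497545040921 [-0.37253224 -0.40596919 -1.88776993]
d [-237.9, 73.5, 1.6] w [-0.24, 0.08, -0.0] rows 6
d [-359.0, 83.1, 1.7] w [-0.24, 0.08, -0.0] rows 9
```

Call:
{"api": "arm_command", "payload": {
  "motion": [
    [[0,0,0],[-0.24,0,6.92],0.5],
    [[0,0,0],[0,0,6.92],0.5],
    [[0,0,0],[0,0,6.92],0.5],
    [[0,0,0],[0,0,6.92],0.5],
    [[0,0,0],[0,0,6.92],0.5],
    [[0,0,0],[0,0,6.92],0.5],
    [[0,0,0],[0,0,6.92],0.5],
    [[0,0,0],[0,0,6.92],0.5],
    [[0,0,0],[0,0,6.92],0.5],
    [[0,0,0],[0,0,6.92],0.5]
  ]
}}

```text
t: 6.33
eef_pos: [0.4446, -0.2447, 0.2264]
ee_rot: [3.14, -0.005, 3.021]
force: [-0.3, -0.3, 0.5]
width: 0.08
```

Call:
{"api": "arm_command", "payload": {
  "motion": [
    [[-4.2,30.4,2],[0,0,0],0.5],
    [[-4.2,30.4,2],[0,0,0],0.5],
    [[-4.2,30.4,2],[0,0,0],0.5],
    [[-4.2,30.4,2],[0,0,0],0.5],
    [[-4.2,30.4,2],[0,0,0],0.5],
    [[-4.2,30.4,2],[0,0,0],0.5],
    [[-4.2,30.4,2],[0,0,0],0.5],
    [[-4.2,30.4,2],[0,0,0],0.5],
    [[-4.2,30.4,2],[0,0,0],0.5],
    [[-4.2,30.4,2],[0,0,0],0.5],
    [[-4.2,30.4,2],[0,0,0],0.5],
    [[-4.2,30.4,2],[0,0,0],0.5],
    [[0,0,0],[0,0,0],0.5],
    [[0,0,0],[0,0,0],0.5],
    [[0,0,0],[0,0,0],0.5],
    [[0,0,0],[0,0,0],0.5]
  ]
}}

```text
t: 7.67
eef_pos: [0.5363, 0.111, 0.2032]
ee_rot: [3.14, -0.005, 3.027]
force: [-0.4, -0.4, -0.9]
width: 0.0798
```

```bash
python3 - <<'E'
from h import *
s=arm.get_state();print(s["t"],s["eef_pos"],np.degrees(s["ee_rot"]),s["width"],s["q"])
im=arm.grab_frame("wrist")[:,:,::-1].copy();cv2.imwrite("pics/w3.png",im)
import json;json.dump({k:np.array(v).tolist() for k,v in s.items()},open("s3.json","w"))
E
```

```text
7.6667 [0.53626307 0.11096471 0.20322545] [179.92955301  -0.26523243 173.42558346] 0.07981257300972207 [ 0.55919623  0.18771025 -0.33099572 -0.00442553 -1.05494434 -2.24255211]
```

View pics/w3.png

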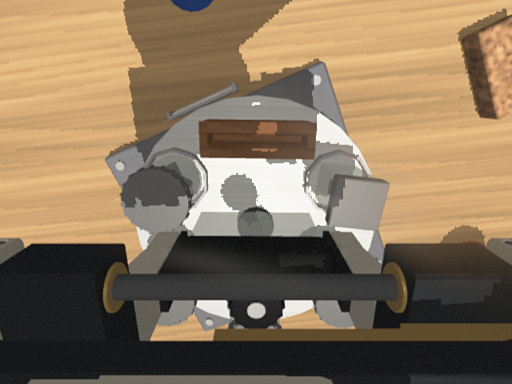

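The wrist image shows the block at cols 200-317, rows 120-158, with the slot near row 137. The blade is at rows 212-238 and the label holder runs (167,117)-(237,86). I'll zoom in on the block to get exact edges.

```bash
python3 - <<'E'
from h import *
im=cv2.imread("pics/w3.png")
cv2.imwrite("pics/w3c.png",cv2.resize(im[80:245,160:360],(800,660),interpolation=cv2.INTER_CUBIC)[:600])
E
```

```text
(no output)
```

View pics/w3c.png

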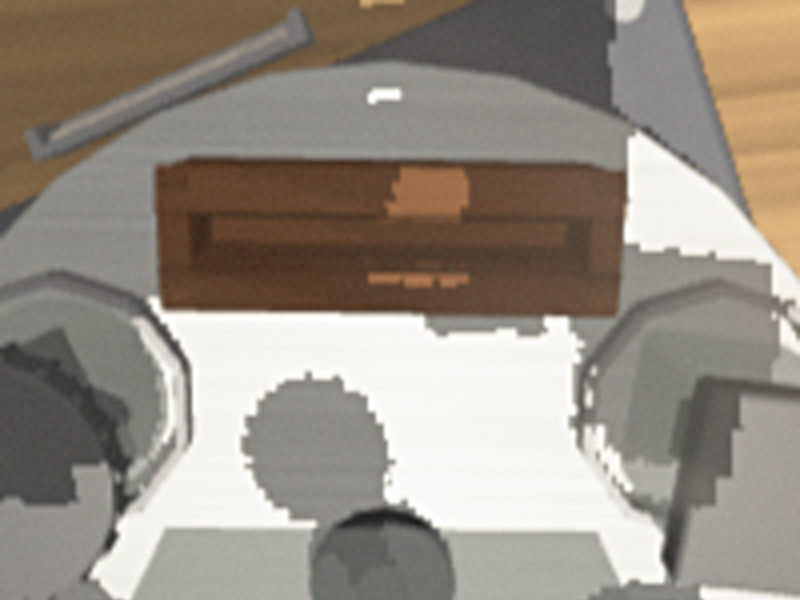

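Top-face corners in the crop are TL(156,166), TR(627,171), BL(162,306) and BR(618,315). The slot mouth is about x 190-590, y 213-269, and the blade's lower edge is at y≈528, x 165-600. I'll convert these to points.

```bash
python3 - <<'E'
from h import *
import json
s=json.load(open("s3.json"));Rc=R.from_euler("xyz",s["ee_rot"])
px=lambda a:(160+a[0]/4-.375,80+a[1]/4-.375)
W=lambda a,z:plane("wrist",px(a),z,s)
T=lambda a,z:(Rc.inv().apply(W(a,z)-s["eef_pos"])*1000).round(1)
C=[(156,166),(627,171),(618,315),(162,306)]
P=np.array([W(a,.087) for a in C]);c=P.mean(0);print("block",c,[np.linalg.norm(P[i]-P[i-1]).round(4) for i in range(4)])
y=P[1]+P[2]-P[0]-P[3];print("y-dir",np.degrees(np.arctan2(y[1],y[0])))
S=[(190,212),(590,217),(590,271),(190,266)]
Q=np.array([W(a,.087) for a in S]);print("slot",Q.mean(0),[np.linalg.norm(Q[i]-Q[i-1]).round(4) for i in range(4)])
y=Q[1]+Q[2]-Q[0]-Q[3];print("y-dir",np.degrees(np.arctan2(y[1],y[0])))
print("blade tool", T((165,528),s["eef_pos"][2]-.0665),T((600,530),s["eef_pos"][2]-.0665))
print("slot in tool",(Rc.inv().apply(Q.mean(0)-s["eef_pos"])*1000),(Rc.inv().apply(c-s["eef_pos"])*1000))
for nm,z in[("label",.052)]:
    a,b=plane("wrist",(167,117),z,s),plane("wrist",(237,86),z,s);print(nm,a,b,(a+b)/2,np.linalg.norm(a-b))
ax=np.array([.5854,.1072]);u=c[:2]-ax;print("block rel axis",np.linalg.norm(u),np.degrees(np.arctan2(u[1],u[0]))%360)
E
```

```text
block [0.48614445 0.12001944 0.087     ] [np.float64(0.0296), np.float64(0.0986), np.float64(0.0305), np.float64(0.0991)]
y-dir 82.5639170343931
slot [0.48631158 0.11982276 0.087     ] [np.float64(0.0114), np.float64(0.0848), np.float64(0.0115), np.float64(0.0859)]
y-dir 82.7210839259358
blade tool [  4.3 -39.   66.5] [ 3.9 41.5 66.6]
slot in tool [ 50.09862688   2.93748931 116.46231223] [ 50.287178     3.11373278 116.46340177]
label [0.45955413 0.03705139 0.052     ] [0.43971855 0.10670126 0.052     ] [0.44963634 0.07187632 0.052     ] 0.07241929786260821
block rel axis 0.10007998146022042 172.640654891684
```

Call:
{"api": "arm_command", "payload": {
  "motion": [
    [[12,0.4,0],[0,-0.2,0.4],0.5],
    [[12,0.4,0],[0,0,0.4],0.5],
    [[12,0.4,5],[0,0,0],0.5],
    [[12.5,0.5,8],[0,0,0],0.5],
    [[0,0,10],[0,0,0],0.5],
    [[0,0,10],[0,0,0],0.5],
    [[0,0,5],[0,0,0],0.5],
    [[0,0,0],[0,0,0],0.5],
    [[0,0,0],[0,0,0],0.5],
    [[0,0,0],[0,0,0],0.5]
  ]
}}

```text
t: 8.55
eef_pos: [0.4894, 0.1195, 0.1657]
ee_rot: [3.14, -0.0, 3.013]
force: [0.2, 0.2, -0.6]
width: 0.0799
```

```bash
python3 - <<'E'
from h import *
import json
s=arm.get_state();print(s["t"],s["eef_pos"],np.degrees(s["ee_rot"]),s["width"])
im=arm.grab_frame("wrist")[:,:,::-1].copy();cv2.imwrite("pics/w4.png",im)
json.dump({k:np.array(v).tolist() for k,v in s.items()},open("s4.json","w"))
cv2.imwrite("pics/w4c.png",cv2.resize(im[140:290,155:355],(800,600),interpolation=cv2.INTER_CUBIC))
E
```

```text
8.55 [0.48942122 0.11950007 0.16566381] [ 1.79915096e+02 -1.30094735e-02  1.72647823e+02] 0.0798596985207557
```

View pics/w4c.png

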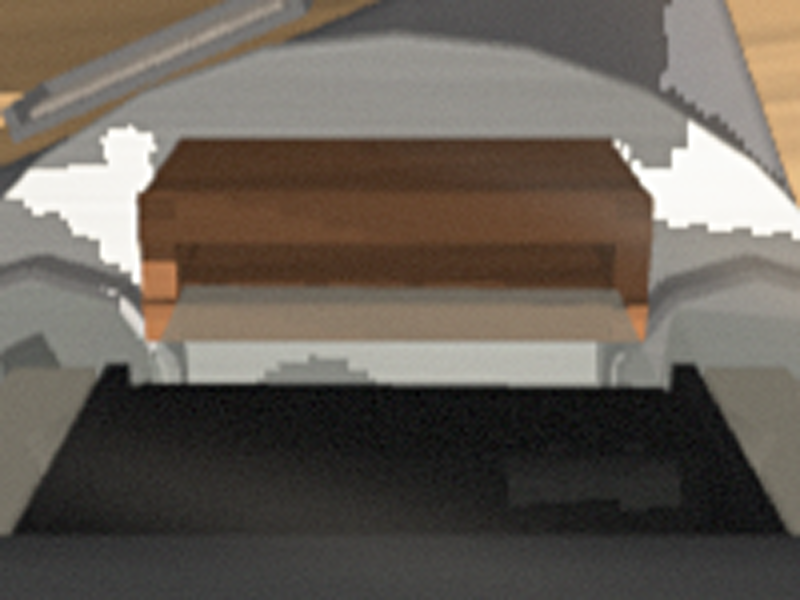

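The block's near top edge is at y≈195, x 139-652. The slot's near edge is at y≈243, x 178-615, and the blade's front lower edge at y≈287, x 180-612.

```bash
python3 - <<'E'
from h import *
import json
s=json.load(open("s4.json"));Rc=R.from_euler("xyz",s["ee_rot"])
px=lambda a:(155+a[0]/4-.375,140+a[1]/4-.375)
T=lambda a,z:(Rc.inv().apply(plane("wrist",px(a),z,s)-s["eef_pos"])*1000).round(1)
e=s["eef_pos"][2]-.0665;print(e)
for nm,a,z in[("near edge L",(139,193),.087),("near R",(652,196),.087),("slot near L",(178,243),.087),("slot near R",(615,244),.087),("far L",(147,341),.087),("far R",(645,339),.087),("blade L",(180,287),e),("blade R",(614,289),e)]: print(nm,T(a,z))
E
```

```text
0.09916381134465205
near edge L [ 19.  -49.   78.6]
near R [18.4 49.  78.7]
slot near L [  8.9 -42.2  78.6]
slot near R [ 8.6 42.4 78.7]
far L [-11.8 -49.5  78.6]
far R [-11.4  49.5  78.7]
blade L [  4.5 -39.9  66.4]
blade R [ 4.1 40.4 66.6]
```

Call:
{"api": "arm_command", "payload": {
  "motion": [
    [[2,-0.2,0],[0,0,0],0.5],
    [[0,0,0],[0,0,0],0.5],
    [[0,0,4],[0,0,0],0.5],
    [[0,0,4],[0,0,0],0.5],
    [[0,0,4],[0,0,0],0.5],
    [[0,0,4],[0,0,0],0.5],
    [[0,0,4],[0,0,0],0.5],
    [[0,0,0],[0,0,0],0.5]
  ]
}}

```text
t: 9.27
eef_pos: [0.4868, 0.1195, 0.1447]
ee_rot: [3.14, -0.001, 3.014]
force: [1.4, -0.3, -0.7]
width: 0.0798
```

Call:
{"api": "arm_command", "payload": {
  "motion": [
    [[0,0,4],[0,0,0],0.5],
    [[0,0,4],[0,0,0],0.5],
    [[0,0,4],[0,0,0],0.5],
    [[0,0,4],[0,0,0],0.5],
    [[0,0,4],[0,0,0],0.5],
    [[0,0,3],[0,0,0],0.5],
    [[0,0,0],[0,0,0],0.5]
  ]
}}

```text
t: 9.85
eef_pos: [0.4868, 0.1196, 0.1219]
ee_rot: [3.14, -0.001, 3.014]
force: [0.8, 0.3, -1.0]
width: 0.0799
```

Call:
{"api": "arm_command", "payload": {
  "motion": [
    [[0,0,1.5],[0,0,0],0.5],
    [[0,0,1.5],[0,0,0],0.5],
    [[0,0,0.5],[0,0,0],0.5],
    [[0,0,0],[0,0,0],0.5],
    [[0,0,0],[0,0,0],0.5]
  ]
}}

```text
t: 10.27
eef_pos: [0.4869, 0.1197, 0.1191]
ee_rot: [3.14, -0.0, 3.014]
force: [1.1, 0.8, -2.1]
width: 0.0798
```

Call:
{"api": "arm_command", "payload": {
  "motion": [
    [[0,0,0.5],[0,0,0],0.5],
    [[0,0,0],[0,0,0],0.5],
    [[0,0,0],[0,0,0],0.93],
    [[0,0,0],[0,0,0],1],
    [[0,0,0],[0,0,0],1],
    [[0,0,0],[0,0,0],1],
    [[0,0,0],[0,0,0],1],
    [[0,0,0],[0,0,0],1],
    [[0,0,-5],[0,0,0],1],
    [[0,0,-15],[0,0,0],1],
    [[0,0,-20],[0,0,0],1],
    [[0,0,-25],[0,0,0],1],
    [[0,0,-25],[0,0,0],1],
    [[0,0,-25],[0,0,0],1],
    [[0,0,-25],[0,0,0],1],
    [[0,0,0],[0,0,0],1],
    [[0,0,0],[0,0,0],1]
  ]
}}

```text
t: 11.68
eef_pos: [0.4875, 0.1198, 0.2604]
ee_rot: [3.137, 0.002, 3.014]
force: [-1.1, 0.1, -0.6]
width: 0.0874
```

```bash
python3 - <<'E'
from h import *
import json
s=arm.get_state();print(s["t"],s["eef_pos"],np.degrees(s["ee_rot"]),s["width"])
a=arm.grab_frame("wrist")[:,:,::-1].copy();cv2.imwrite("pics/w5.png",a)
b=arm.grab_frame("side")[:,:,::-1].copy();cv2.imwrite("pics/side5.png",b)
json.dump({k:np.array(v).tolist() for k,v in s.items()},open("s5.json","w"))
cv2.imwrite("pics/c5.png",np.hstack([cv2.resize(a[:, :],(400,300),interpolation=cv2.INTER_AREA),cv2.resize(b[100:205,170:310],(400,300),interpolation=cv2.INTER_CUBIC)]))
E
```

```text
11.6833 [0.48747126 0.11982454 0.2604244 ] [1.79760606e+02 1.37117029e-01 1.72665734e+02] 0.08744063155925867
```

View pics/c5.png

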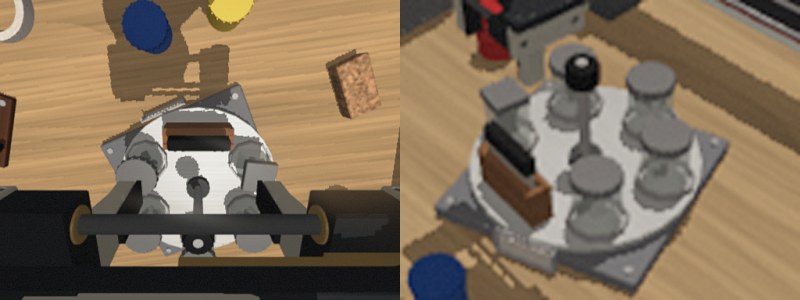

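The scraper sits upright in the slot with its grip just above the block, and all the jars are upright. Now I'll look at the knob from beyond it.

Call:
{"api": "arm_command", "payload": {
  "motion": [
    [[-22,0,0],[0,0,0],1],
    [[-28,0,0],[0,0,0],1],
    [[-28,0,4],[0,0,0],1],
    [[-28,0,6],[0,0,0],1],
    [[-28,0,6],[0,0,0],1],
    [[-22,0,4],[0,0,0],1],
    [[0,0,0],[0,0,0],1],
    [[0,0,0],[0,0,0],1],
    [[0,0,0],[0,0,0],1],
    [[0,0,0],[0,0,0],1]
  ]
}}

```text
t: 12.62
eef_pos: [0.6408, 0.0996, 0.2383]
ee_rot: [3.14, -0.001, 3.014]
force: [-0.8, 0.0, -0.0]
width: 0.0876
```

```bash
python3 - <<'E'
from h import *
import json
s=arm.get_state();print(s["t"],s["eef_pos"],np.degrees(s["ee_rot"]),s["width"])
a=arm.grab_frame("wrist")[:,:,::-1].copy();cv2.imwrite("pics/w6.png",a)
json.dump({k:np.array(v).tolist() for k,v in s.items()},open("s6.json","w"))
print(proj("wrist",np.array([.584,.107,.179]),s))
E
```

```text
12.6167 [0.6408446  0.09959071 0.23830397] [ 1.79920616e+02 -5.80710528e-02  1.72680246e+02] 0.08763735697589739
[253.47582868 140.97048074]
```

View pics/w6.png

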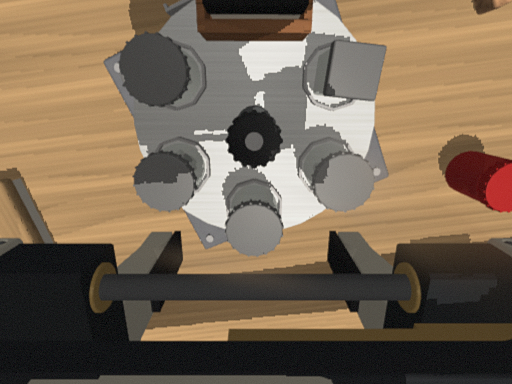

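The knob centre is at about (254,138), and the square lid spans (332..386, 40..100). Plinth screws show at (117,68), (377,172) and (209,239). I'll compute the axis, the jar angles and the front direction.

```bash
python3 - <<'E'
from h import *
import json
s=json.load(open("s6.json"));s3=json.load(open("s3.json"))
im=cv2.imread("pics/w6.png");m=(im.max(2)<55).astype(np.uint8)
m[:100]=0;m[175:]=0;m[:,:220]=0;m[:,290:]=0
c=max(cv2.findContours(m,0,2)[0],key=cv2.contourArea);(x,y),r=cv2.minEnclosingCircle(c);print("knob px",x,y,r,plane("wrist",(x,y),.175,s))
K=plane("wrist",(254,141),.179,s);print("cap",K)
A={ "a":plane("wrist",(117,68),.018,s),"b":plane("wrist",(377,172),.018,s),"c":plane("wrist",(209,239),.018,s),"d":plane("wrist",(316,79),.018,s3),"a3":plane("wrist",(120,166),.018,s3)}
for k,v in A.items(): print(k,v[:2])
cen=(A["a"]+A["b"])/2;print("ab mid",cen,"cd mid",(A["c"]+A["d"])/2)
for k in "cd": pass
def ang(v): return np.degrees(np.arctan2(v[1],v[0]))%360
print("diag ab",ang(A["a"]-A["b"]),"diag dc",ang(A["d"]-A["c"]),"ac",ang(A["a"]-A["c"]),"da",ang(A["d"]-A["a"]))
print("label s6-free normal from s3:",195.9)
sq=plane("wrist",(358.5,70),.110,s)
for cc in[K[:2],cen[:2]]: print("sq",sq,np.linalg.norm(sq[:2]-cc),ang(sq[:2]-cc))
for p in[(155,69),(165,181),(254,228),(343,181)]:
    P=plane("wrist",p,.110,s);print("rj",P[:2],np.linalg.norm(P[:2]-K[:2]),ang(P[:2]-K[:2]))
plan([K[0],K[1],.21],np.radians(172.68))
E
```

```text
knob px 253.0833282470703 136.5 30.51933479309082 [0.58155403 0.10704016 0.175     ]
cap [0.58406335 0.10734116 0.179     ]
a [ 0.50594315 -0.03748122]
b [0.66372349 0.25153059]
c [0.72812302 0.02769522]
d [0.44067712 0.18612746]
a3 [ 0.50642824 -0.0358297 ]
ab mid [0.58483332 0.10702469 0.018     ] cd mid [0.58440007 0.10691134 0.018     ]
diag ab 241.36853140831107 diag dc 151.13765936881566 ac 196.3490432903775 da 106.27126346741007
label s6-free normal from s3: 195.9
sq [0.54626909 0.19994083 0.11      ] 0.10001553061861052 112.20266808506582
sq [0.54626909 0.19994083 0.11      ] 0.10060124218044317 112.5405706602964
rj [0.52397628 0.0319845 ] 0.09637987975655667 231.43222473878942
rj [0.61972781 0.0189479 ] 0.09531694720672577 291.9728403687654
rj [0.67786918 0.09518212] 0.09459057585023518 352.6145489106696
rj [0.64090722 0.18373462] 0.0952217778842599 53.34730706116778
d [57.3, 0.3, 28.8] w [0.1, -0.02, 0.02] rows 2
```

Call:
{"api": "arm_command", "payload": {
  "motion": [
    [[19,0.1,0],[0.1,0,0],1],
    [[19,0.1,0],[0,0,0],1],
    [[19,0.1,0],[0,0,0],1],
    [[0,0,0],[0,0,0],1],
    [[0,0,15],[0,0,0],1],
    [[0,0,20],[0,0,0],1],
    [[0,0,20],[0,0,0],1],
    [[0,0,15],[0,0,0],1],
    [[0,0,0],[0,0,0],1],
    [[0,0,0],[0,0,0],1],
    [[0,0,0],[0,0,0],0.6],
    [[0,0,0],[0,0,0],0.5],
    [[0,0,0],[0,0,0],0.3],
    [[0,0,0],[0,0,0],0.2],
    [[0,0,0],[0,0,0],0.1],
    [[0,0,0],[0,0,0],0.1],
    [[0,0,0],[0,0,0],0.1],
    [[0,0,0],[0,0,0],0.1]
  ],
  "newtons": 25
}}

```text
t: 14.17
eef_pos: [0.5851, 0.1071, 0.1686]
ee_rot: [-3.142, -0.0, 3.014]
force: [-0.7, 0.3, -0.2]
width: 0.0401
```

Call:
{"api": "arm_command", "payload": {
  "motion": [
    [[0,0,0],[0,0,0],0.1],
    [[0,0,0],[0,0,0],0.1],
    [[0,0,0],[0,0,0],0.1],
    [[0,0,0],[0,0,0],0.1]
  ]
}}

```text
t: 14.5
eef_pos: [0.5849, 0.1063, 0.1685]
ee_rot: [-3.14, -0.001, 3.013]
force: [0.0, -5.0, 0.4]
width: 0.0356
```

Call:
{"api": "arm_command", "payload": {
  "motion": [
    [[0,0,0],[0,0,-0.5],0.1],
    [[0,0,0],[0,0,-1],0.1],
    [[0,0,0],[0,0,-2],0.1],
    [[0,0,0],[0,0,-3],0.1],
    [[0,0,0],[0,0,-3],0.1],
    [[0,0,0],[0,0,-3],0.1],
    [[0,0,0],[0,0,-3],0.1],
    [[0,0,0],[0,0,-3],0.1],
    [[0,0,0],[0,0,-3],0.1],
    [[0,0,0],[0,0,-3],0.1],
    [[0,0,0],[0,0,-3],0.1],
    [[0,0,0],[0,0,-3],0.1],
    [[0,0,0],[0,0,-3],0.1],
    [[0,0,0],[0,0,-3],0.1],
    [[0,0,0],[0,0,-3],0.1],
    [[0,0,0],[0,0,-2],0.1],
    [[0,0,0],[0,0,-1],0.1],
    [[0,0,0],[0,0,-0.5],0.1],
    [[0,0,0],[0,0,0],0.1]
  ]
}}

```text
t: 16.08
eef_pos: [0.5848, 0.1068, 0.1685]
ee_rot: [3.141, -0.001, -2.519]
force: [-1.2, -4.5, 1.6]
width: 0.0354
```

Call:
{"api": "arm_command", "payload": {
  "motion": [
    [[0,0,0],[0,0,-0.7],0.1],
    [[0,0,0],[0,0,-1],0.1],
    [[0,0,0],[0,0,-2],0.1],
    [[0,0,0],[0,0,-3],0.1],
    [[0,0,0],[0,0,-3],0.1],
    [[0,0,0],[0,0,-3],0.1],
    [[0,0,0],[0,0,-3],0.1],
    [[0,0,0],[0,0,-3],0.1],
    [[0,0,0],[0,0,-3],0.1],
    [[0,0,0],[0,0,-3],0.1],
    [[0,0,0],[0,0,-3],0.1],
    [[0,0,0],[0,0,-3],0.1],
    [[0,0,0],[0,0,-3],0.1],
    [[0,0,0],[0,0,-3],0.1],
    [[0,0,0],[0,0,-2],0.1],
    [[0,0,0],[0,0,-1],0.1],
    [[0,0,0],[0,0,-1],0.1],
    [[0,0,0],[0,0,0],0.1],
    [[0,0,0],[0,0,0],0.1],
    [[0,0,0],[0,0,0],0.1]
  ]
}}

```text
t: 17.75
eef_pos: [0.5844, 0.107, 0.1685]
ee_rot: [3.14, -0.001, -1.808]
force: [-4.8, -3.4, 4.0]
width: 0.0354
```

```bash
python3 - <<'E'
from h import *
import json
s=arm.get_state();print(s["t"],s["eef_pos"],np.degrees(s["ee_rot"]),s["width"],s["force"])
json.dump({k:np.array(v).tolist() for k,v in s.items()},open("s7.json","w"))
a=arm.grab_frame("wrist")[:,:,::-1].copy();cv2.imwrite("pics/w7.png",a)
b=arm.grab_frame("side")[:,:,::-1].copy();cv2.imwrite("pics/side7.png",b)
cv2.imwrite("pics/c7.png",np.hstack([cv2.resize(a,(400,300),interpolation=cv2.INTER_AREA),cv2.resize(b[100:205,170:310],(400,300),interpolation=cv2.INTER_CUBIC)]))
E
```

```text
17.75 [0.58441187 0.10703022 0.16847715] [ 1.79918035e+02 -3.17065056e-02 -1.03598464e+02] 0.03537482077171118 [-4.75889894 -3.41754152  4.04649604]
```

View pics/c7.png

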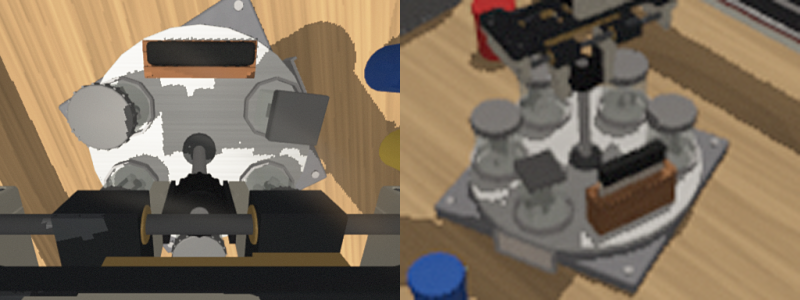

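The square jar now stands behind the label holder, with its lid at wrist pixel (382,151) and side pixel (219,159). The scraper is still in the block. Next is a numeric check of the jar position and the scraper height.

```bash
python3 - <<'E'
from h import *
import json
s=json.load(open("s7.json"))
ax=np.array([.5845,.107]);f=np.radians(196.3);F=ax+.098*np.array([np.cos(f),np.sin(f)]);print("front",F)
# lid corners by eye in the half-scale crop
c=np.array([(276,90),(329,95),(318,146),(265,139)])*1.28
Pl=np.array([plane("wrist",x,.110,s) for x in c]);P=Pl.mean(0)
print("sq wrist",P,np.linalg.norm(P[:2]-F),[np.linalg.norm(Pl[i]-Pl[i-1]).round(3) for i in range(4)])
Q=plane("side",(219.4,159.5),.11);print("sq side",Q,np.linalg.norm(Q[:2]-F)); t=tri(ray("side",(219.4,159.5)),ray("wrist",c.mean(0),s));print(t)
v=P[:2]-ax;print(np.linalg.norm(v),np.degrees(np.arctan2(v[1],v[0]))%360)
im=cv2.imread("pics/w7.png");m=(im.max(2)<50).astype(np.uint8);m[:45]=0;m[95:]=0;m[:,:175]=0;m[:,340:]=0
k,l,st,cc=cv2.connectedComponentsWithStats(m);j=1+np.argmax(st[1:,4]);gw=cc[j];print(st[j],gw)
sm=cv2.imread("pics/side7.png").max(2)<50
mm=sm.astype(np.uint8);mm[:145]=0;mm[175:]=0;mm[:,:235]=0;mm[:,270:]=0
k,l,st,cc=cv2.connectedComponentsWithStats(mm);j=1+np.argmax(st[1:,4]);print(st[j],cc[j]);t=tri(ray("side",cc[j]),ray("wrist",gw,s));print("grip",t)
b=np.radians(172.6+83.7);print("expected slot",ax+.098*np.array([np.cos(b),np.sin(b)]))
E
```

```text
front [0.49043908 0.07949466]
sq wrist [0.49120226 0.07869971 0.11      ] 0.0011019964461705066 [np.float64(0.042), np.float64(0.044), np.float64(0.044), np.float64(0.048)]
sq side [0.48778639 0.07175822 0.11      ] 0.008178588250392168
(array([0.49044167, 0.07739396, 0.10556823]), [np.float64(0.0019032546981477844), np.float64(0.0019032546981478079)])
0.09749551350034 196.87428797988375
[ 188   53  139   32 3192] [262.85119048  67.93890977]
[235 149  28  16 202] [248.97524752 156.57425743]
grip (array([0.55512129, 0.01130774, 0.11511563]), [np.float64(0.0008265303100776422), np.float64(0.0008265303100777209)])
expected slot [0.56128986 0.01178819]
```

```bash
python3 - <<'E'
from h import *
import json
s=json.load(open("s7.json"))
im=cv2.imread("pics/w7.png").max(2)
for y in range(54,88,4):
    r=np.where(im[y,175:345]<60)[0]+175
    if len(r): print(y,r.min(),r.max(),[ (z,round(1000*np.linalg.norm(plane("wrist",(r.min()-.5,y),z,s)-plane("wrist",(r.max()+.5,y),z,s)),1)) for z in(.118,.124,.130)])
for n,y in(("mid",70),): print(plane("wrist",(257.5,y),.124,s))
m=cv2.imread("pics/side7.png")[140:178,232:268].max(2)
print("\n".join("".join("#" if v<50 else "+" if v<90 else "." for v in r) for r in m))
E
```

```text
54 190 323 [(0.118, np.float64(77.5)), (0.124, np.float64(75.0)), (0.13, np.float64(72.5))]
58 188 326 [(0.118, np.float64(80.7)), (0.124, np.float64(78.1)), (0.13, np.float64(75.5))]
62 188 326 [(0.118, np.float64(81.0)), (0.124, np.float64(78.4)), (0.13, np.float64(75.8))]
66 188 325 [(0.118, np.float64(80.8)), (0.124, np.float64(78.2)), (0.13, np.float64(75.6))]
70 189 325 [(0.118, np.float64(80.5)), (0.124, np.float64(77.9)), (0.13, np.float64(75.3))]
74 189 325 [(0.118, np.float64(80.8)), (0.124, np.float64(78.2)), (0.13, np.float64(75.6))]
78 190 324 [(0.118, np.float64(79.9)), (0.124, np.float64(77.4)), (0.13, np.float64(74.8))]
82 194 320 [(0.118, np.float64(75.5)), (0.124, np.float64(73.1)), (0.13, np.float64(70.6))]
[0.55933101 0.01177197 0.124     ]
.+.+...++...............+++.........
.+.+....................++++........
.+.+.....................+++........
.+.+.................+...++++.......
.+.+............+.........++++++....
.+.+........................++++++++
.+.+.........................+++++++
.+.+.............................++.
.+.........................+.....
[... 376 characters left out ...]
++++.################+............
.......+#############+......+.......
.......+###########+......+++....++.
.......+########+.......+++++..++++.
........######++......+++++.+++++++.
.........###+......++++++.++++++++..
.........++......+++++++++++++++++..
...............+++++++++++++++++++..
...+...+.....++++..+++++++++++++++..
...+...+...+++++.+++++++++++++++++..
...++..++.++++.+++++++++++++++++++..
...+++.+++++.++++++++++++++++++++...
...+++++++++++++++++++++++++++++....
...++++++++++++++++++++++++++.......
...++++++++++++++++++++++++.........
...++++++++++++++++++++++...........
...++++++++++++++++++++.............
....+++++++++++++++++..............+
....+++++++++++++++...............++
```

```bash
python3 - <<'E'
from station import arm
s=arm.get_state();print(s["t"],s["width"],abs(s["qd"]).max());print(arm.job_done())
E
```

```text
17.85 0.03575770355750434 0.0016027152578435256
the job is handed in; nothing more can be done
None
```

The job is handed in at t ≈ 17.9 s, with both steps done as far as my checks can tell. `job_done` gives no verdict.

**What I did:**
- I gripped the scraper by the two ends of its rubber grip, so the gripper body would stay clear of the knob.
- I lifted it out of the sharpener, lowered it into the block's slot and let go.
- I then gripped the knob at 25 N, turned the carousel about 84° counter-clockwise seen from above, and stayed there holding it.

**Last checks:**
- **Scraper:** it is upright in the slot. Its apparent length in the wrist view puts the top of the grip at about 120 mm, against 124 mm when fully down, so I take it as seated. The grip centre is about 2 mm from where the slot should be.
- **Square jar:** the wrist view puts it about 1 mm from the front spot.
- **Knob and arm:** the fingers are closed on the knob at 35.8 mm and the arm is still.
- **Other jars:** the ones in view look upright in their cups.

**Checks that disagreed:**
- The side camera alone put the square jar about 8 mm from the front spot. That came from pixels picked by eye, and it is still inside the 12 mm limit.
- A two-view estimate of the scraper grip came out about 3 mm higher and 6 mm off along the slot. I set it aside because its side mask had merged with a neighbouring dark area.

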